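# Start and tighten the knob of a slide press

### The job

The black clamp knob of the slide press is sitting on the end of its thread without having caught. Without lifting it off, turn it gently backwards (anticlockwise from above) until the thread clicks and the knob drops, then turn it forwards (clockwise) until it comes to its stop and the pressure plate is down on the slides. Never force the knob, neither down nor round, let go of it at the end, and leave the things beside the press where they are.

Things in the scene. Friction and masses are not known exactly. Their poses are not given: they have to be found in the camera images.
- press: Slide press, fixed to the bench: dark steel base 96 x 124 mm (its x by its y), 14 mm thick, glass slides on it (their top at 17 mm), and at y = +-53 mm a steel guide post, 42 mm high. Origin: centre of the base's underside, on the axis of the upright steel stud in the middle, z up.
- press_plate (a joint): The aluminium pressure plate of the press, 84 x 118 x 7 mm, level; its top is 27 mm above the bench when up. Value: how far it is pressed down, 0 to 0.003 m; springs push it up with about 1.5 N at 0 and 10 N at 0.003. The knob's rim bears on it.
- knob: Black hooded clamp knob, loose on the stud, about 80 g. Ribbed skirt 47 mm across and 35 mm high, closed on top, with a straight upright wing to grip: 52 mm long (the knob's x), 14 mm thick (its y), from 34 to 61 mm above the origin. Origin: centre of the skirt's lower rim, on the knob's axis, z up. Inside, three lugs work on the stud's three-start thread, with 2 mm of sideways play.
- knob_wing (a point): Middle of the knob's wing, on the knob's axis, 47.5 mm above the knob's origin; x along the wing.
- knob_lugs (a point): On the knob's axis, 9 mm above its origin: underside of the hidden lugs. At the start they lie on the thread, the rim 36 mm above the bench. After 20 to 75 degrees anticlockwise (+z; unseen, differs each time) they come over gaps 12 degrees of turn wide and the knob can fall 9 mm, till its rim meets the plate; beyond the gap, and clockwise before the drop, a wall stops them.
- stud_axis (a point): Foot of the stud, at the press's origin. From the gap the knob turns clockwise 75 to 90 degrees to a firm stop; on the way the thread draws it down evenly by 4 mm in 72 degrees, the first 1.3 mm of it free play, and so presses the plate down by about 2.4 mm. It stays where it is let go. More than 35 N between knob and stud damages the thread.
- slip_box: Bystander: small cardboard box 48 x 48 x 18 mm, origin under its centre.
- petri_a: Bystander: flat round petri dish 66 mm across, 14 mm high, origin under its centre.
- vial_1: Bystander: upright glass vial with a white cap, 19 mm across, 52 mm high, origin under its centre.
- tally: Bystander: round hand tally counter 56 x 51 x 23 mm, origin under its centre.
Mind the look-alikes: they are no part of the job. What is shaped like the knob but pink or turquoise is not meant.

How it is judged:
By the outcome, as a careful person would: the job done as asked, in the order asked, and still so for the second after the job is handed in, with the robot touching nothing.
It also fails if it takes over 58 s, if anything falls off the work surface, if the arm or the gripper's body presses on something with over 40 N, if the wrist force passes 120 N, or if a joint passes its speed limit or range.

### The arm

A 6-joint arm with a two-finger parallel gripper is mounted at the origin on a cart in front of the work surface, level with it; the furniture and walls round the work are solid. World frame = base frame: x ahead of the robot, y to its left, z up, the work surface at z = 0. Lengths are in m, angles in rad, forces in N, time in s.
With the tool pointing down it reaches from about 0.3 to 1 m from the base axis. Payload 5.1 kg.
Tool frame: the origin (TCP) lies midway between the tips of the shut fingers; the grasp point (between the pads) lies 19 mm behind it (bot.grasp_offset is the distance from the TCP to the grasp point, in m); z points along the fingers, y is the line along which they close (so a half turn about z gives the same grasp; the last joint's range is limited). The gripper opens to 95 mm and grips with 3 to 60 N. Pads are 20 mm wide; open, the fingers measure 119 mm over their backs; the gripper's body (75 mm by 180 mm) begins 59 mm behind the grasp point.
Start: joints at [1.1, 0.124, 1.65, -0, 1.367, -0.083], TCP at [0.246, 0.602, 0.215] pointing down, gripper open.
Joint ranges: [-2.61, 2.61], [-1.02, 2.33], [0.03, 2.71], [-1.35, 4.49], [0.32, 2.68], [-2.91, 2.91]. Speed limits (rad/s): [2.57, 2.57, 3.14, 3.14, 3.14, 3.14].

### API

Orientations are given as a unit quaternion [x, y, z, w].
In Python, from station import status, cams, bot, finder gives the robot as it stands.
- The arm moves only by the shell command python3 -m jog 'ROWS'. ROWS is JSON, a list of rows, each an object of numbers: "dx", "dy", "dz": the shift along the tool's x, y, z in m; "wx", "wy", "wz": the turn, a rotation vector about the tool's x, y, z in rad; "gripper": the finger opening in m, from 0 to 0.0951. In form: [{"dx": .., "dy": .., "dz": .., "wx": .., "wy": .., "wz": .., "gripper": ..}, ...]. A call has 1 to 20 rows; each row shifts and turns the commanded pose from where the row before left it, along the tool's axes as they then stand; what a row does not reach is not made up. A row lasts 1/12 s, in which the tool goes at most 41.7 mm and 7.16 degrees, less where a joint would pass 70% of its speed; a pose out of reach is approached as far as the arm can. A call is refused whole if a number of a shift passes 0.0417 or a number of a turn 0.125, either way. A call with a gripper value outside its range is refused whole. The fingers move at their own pace and stop on an object; the grip force is fixed at half the most. Time passes only in rows, so rows that do not move let the fingers close. It gives the time, the measured TCP pose, the force, the opening and the grip force at its end, in the units of the state.
- status.observe(): the state, without advancing time (a new reading comes with each control period).
- cams.get_image(name): name is "scene" or "top" or "wrist"; returns (picture, depth): 420x560x3 uint8, blue, green, red; 420x560 float32, m along the optical axis (not along the pixel's ray), 0 where there is no reading.
- cams.get_calibration(name): a dict with "mtx" (3x3 intrinsics, pixels), "k1" (the pictures are not rectified: a ray, as slopes to the right and down, at radius r is drawn at 1 + k1 r^2 times it, then the intrinsics apply), "rvec" (rotation vector, rad) and "tvec" (3), from world to camera coordinates, as OpenCV has them; the wrist camera has in their place "mount" (4x4, takes a point from camera to tool coordinates, whose origin is the TCP and whose axes are the flange's). Camera axes: x right, y down, z forward; pixel columns grow to the right and rows downward; lengths in m; the calibration is good to about 2 mm. A picture is of the moment at which its call begins: read the wrist's pose just before it. get_calibration takes no time and is no camera call.
- bot.finish_job(): hands the job in; it is judged then, once.
Trained networks look in the newest picture that a camera, given by its name, has taken for a name from the list of things; names that differ only in an ending like _2 or _b are one class to them, and where a whole thing is asked for, a point or a joint stands for the part that bears it (a point fixed in the world has none). Each returns a list of dicts, best first, with "p" (0 to 1); they miss things now and then, are a little off and sometimes report something else, mostly with a low value. They report only what shows in the picture. A call takes as long as a camera call. They do not tell look-alikes from the thing itself.
- finder.search_frame(thing, camera): "centre" ([x, y, z] in m, in the coordinates of the camera as it stood for that picture, good to about 4 mm: the middle of the surface that is visible of it).
- finder.masks_of(thing, camera): "mask" (420x560 bool, what is visible of it).
The state is a dict: "time": time; "qpos": joint angles; "dq": joint speeds; "tau": joint torques, N m; "tool_pos": TCP position; "ee_rot": TCP orientation; "force": force on the tool from outside, world axes, zero at the start; "wrist_torque": the same for the moment, N m; "width": opening from 0.0 (shut) to 1.0 (fully open); "grip_force": force on a finger pad.
Only numpy, scipy, OpenCV 4.12 (cv2) and the standard library are available. Lean on these libraries where they do the work, as an engineer would, in place of code of your own. Each camera call takes 0.05 s, during which the arm holds its last target. There are 200 camera calls.

## Working session

There is one attempt and no reset: what is moved stays moved. The work goes in short steps, Python scripts to look and compute and a shell command to move; the robot and the scene stay as the last step left them, time stands still between calls to the robot, and variables do not carry over. Pictures are saved under pics/ and viewed, at most 10 in all, crops included, and the job is handed in when it is done.

```bash
mkdir -p pics
cat > h.py <<'E'
import numpy as np, cv2
from station import status, cams, bot, finder
from scipy.spatial.transform import Rotation as R
def pose(cam, s=None):
    c=cams.get_calibration(cam)
    if 'mount' in c:
        s=s or status.observe(); T=np.eye(4);T[:3,:3]=R.from_quat(s['ee_rot']).as_matrix();T[:3,3]=s['tool_pos']
        return T@np.array(c['mount'])
    T=np.eye(4);T[:3,:3]=cv2.Rodrigues(np.array(c['rvec'],float))[0];T[:3,3]=np.ravel(c['tvec']);return np.linalg.inv(T)
def cloud(cam,depth,T):
    c=cams.get_calibration(cam);K=np.array(c['mtx']);k=c['k1']
    v,u=np.mgrid[:420,:560]
    p=cv2.undistortPoints(np.stack([u.ravel(),v.ravel()],1).astype(float)[:,None],K,np.array([k,0,0,0,0.]))[:,0]
    P=np.c_[p,np.ones(len(p))]*depth.reshape(-1,1)
    return (P@T[:3,:3].T+T[:3,3]).reshape(420,560,3)
def w(T,p): return T[:3,:3]@np.array(p)+T[:3,3]
E
python3 - <<'E'
from h import *
ims=[]
for cam in ['scene','top']:
    im,d=cams.get_image(cam);T=pose(cam);ims.append(im)
    C=cloud(cam,d,T)
    for th in ['knob','press']:
        for r in finder.search_frame(th,cam)[:4]: print(cam,th,round(r['p'],2),w(T,r['centre']).round(3))
    for r in finder.masks_of('knob',cam)[:4]:
        m=r['mask']&(d>0);P=C[m];print('mask',cam,round(r['p'],2),m.sum(),im[m].mean(0).round(),np.median(P,0).round(3),P[:,2].max().round(3))
cv2.imwrite('pics/a.png',cv2.resize(np.vstack(ims),(560*600//840*2//1,600*1)) if 0 else np.hstack(ims)[:, :])
cv2.imwrite('pics/s.png',ims[0]);cv2.imwrite('pics/t.png',ims[1])
s=status.observe();print(s['tool_pos'],s['ee_rot'],s['time'],s['force'])
E
```

```text
scene knob 0.98 [0.508 0.158 0.071]
scene knob 0.98 [ 0.42  -0.054  0.038]
scene knob 0.9 [0.441 0.025 0.031]
scene knob 0.71 [0.582 0.222 0.029]
scene press 0.64 [0.495 0.146 0.022]
mask scene 0.9 741 [ 88.  74. 115.] [ 0.422 -0.053  0.037] 0.064
mask scene 0.85 720 [86. 87. 44.] [ 0.555 -0.139  0.036] 0.065
mask scene 0.83 618 [87. 87. 45.] [0.439 0.026 0.034] 0.065
mask scene 0.69 584 [38. 38. 38.] [0.507 0.16  0.073] 0.101
top knob 0.9 [0.443 0.046 0.032]
top knob 0.85 [0.511 0.17  0.071]
top knob 0.76 [ 0.429 -0.037  0.034]
top knob 0.68 [ 0.559 -0.129  0.034]
top press 0.66 [0.505 0.162 0.029]
mask top 0.83 483 [103.  83. 133.] [ 0.428 -0.041  0.037] 0.064
mask top 0.65 532 [92. 90. 39.] [ 0.558 -0.128  0.036] 0.065
mask top 0.62 464 [105. 102.  44.] [0.444 0.041 0.037] 0.064
mask top 0.57 434 [22. 20. 19.] [0.511 0.168 0.079] 0.101
[0.24577226 0.60163441 0.21445468] [ 1.92667302e-01  9.81264124e-01 -1.60904735e-04 -5.20749031e-05] 0.4 [0.35886631 0.35682042 0.02514509]
```

View pics/t.png

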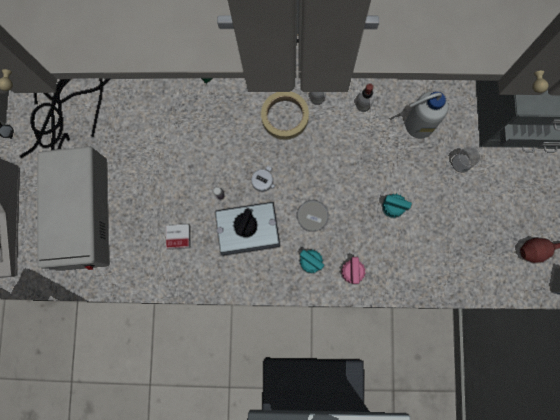

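View pics/s.png

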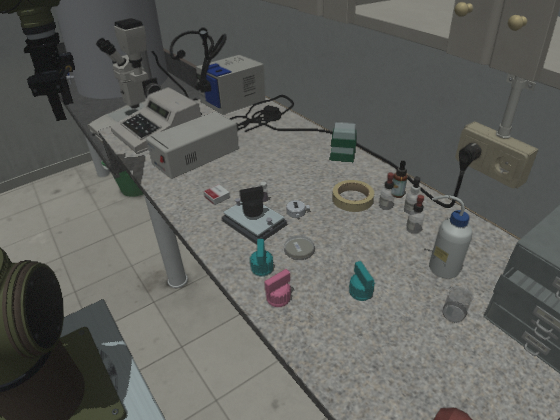

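The top view shows the black knob at about (246,224) px on the press, or about (0.51, 0.167) m with its top at 0.10 m. The other shapes like it are turquoise and pink. The small box, tally, vial and dish stand around the press, and the path at z=0.215 m is clear. Next I go above the knob.

```bash
python3 -m jog '[{"dx":-0.0292,"dy":-0.0216},{"dx":-0.0292,"dy":-0.0216},{"dx":-0.0292,"dy":-0.0216},{"dx":-0.0292,"dy":-0.0216},{"dx":-0.0292,"dy":-0.0216},{"dx":-0.0292,"dy":-0.0216},{"dx":-0.0292,"dy":-0.0216},{"dx":-0.0292,"dy":-0.0216},{"dx":-0.0292,"dy":-0.0216},{"dx":-0.0292,"dy":-0.0216},{"dx":-0.0292,"dy":-0.0216},{"dx":-0.0292,"dy":-0.0216},{"dx":-0.0292,"dy":-0.0216},{"dx":-0.0292,"dy":-0.0216},{"dx":0},{"dx":0},{"dx":0}]'
cat > look.py <<'E'
from h import *
import sys
s=status.observe();T=pose('wrist',s);im,d=cams.get_image('wrist');C=cloud('wrist',d,T)
print(s['time'],s['tool_pos'].__array__().round(4) if hasattr(s['tool_pos'],'__array__') else s['tool_pos'],'q',np.round(s['qpos'],2))
lo=float(sys.argv[2]); hi=float(sys.argv[3])
m=(d>0)&(C[...,2]>lo)&(C[...,2]<hi)&(np.hypot(C[...,0]-.51,C[...,1]-.166)<.04)&(im.max(2)<90)
P=C[m]; 
if len(P)>50:
    print(m.sum(),'z',np.percentile(P[:,2],[5,50,95]).round(4))
    r=cv2.minAreaRect(P[:,:2].astype(np.float32)*1000);print('rect mm/deg',np.round(r[0],1),np.round(r[1],1),round(r[2],1))
    q=P[:,:2]-P[:,:2].mean(0);e=np.linalg.svd(q,full_matrices=False)[2][0];a=np.degrees(np.arctan2(e[1],e[0]));print('mean',P.mean(0).round(4),'axis deg',((a+90)%180-90).round(1))
y=R.from_quat(s['ee_rot']).as_matrix()[:,1];print('tool y deg',np.degrees(np.arctan2(y[1],y[0])).round(2))
cv2.imwrite('pics/%s.png'%sys.argv[1],im)
E
python3 look.py w1 0.085 0.11
```

```text
0.4 [0.2458 0.6016 0.2145] q [ 1.1   0.12  1.65  0.    1.37 -0.08]
tool y deg 67.78invalid input
```

View pics/w1.png

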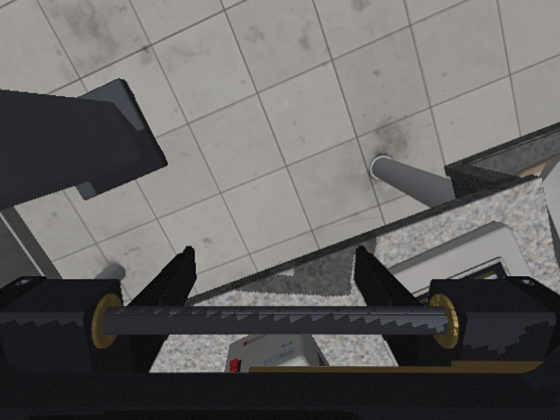

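The jog was refused, so the wrist view shows only the start pose: floor, bench edge and fingers. I'll retry with all the keys given.

```bash
python3 -m jog '[{"dx":-0.0292,"dy":-0.0216,"dz":0.0,"wx":0.0,"wy":0.0,"wz":0.0,"gripper":0.095}]'; python3 -m jog '[{"dx":-0.0292,"dy":-0.0216,"dz":0.0,"wx":0.0,"wy":0.0,"wz":0.0}]'
```

```text
time: 0.53
tool_pos: [0.2626, 0.5734, 0.2145]
ee_rot: [0.191, 0.982, 0.001, -0.001]
force: [1.2, -0.8, 0.8]
width: 0.998
grip_force: 0.0invalid input
```

```bash
python3 -m jog '[{"dx":-0.0292,"dy":-0.0216,"dz":0,"wx":0,"wy":0,"wz":0,"gripper":0.095},{"dx":-0.0292,"dy":-0.0216,"dz":0,"wx":0,"wy":0,"wz":0,"gripper":0.095},{"dx":-0.0292,"dy":-0.0216,"dz":0,"wx":0,"wy":0,"wz":0,"gripper":0.095},{"dx":-0.0292,"dy":-0.0216,"dz":0,"wx":0,"wy":0,"wz":0,"gripper":0.095},{"dx":-0.0292,"dy":-0.0216,"dz":0,"wx":0,"wy":0,"wz":0,"gripper":0.095},{"dx":-0.0292,"dy":-0.0216,"dz":0,"wx":0,"wy":0,"wz":0,"gripper":0.095},{"dx":-0.0292,"dy":-0.0216,"dz":0,"wx":0,"wy":0,"wz":0,"gripper":0.095},{"dx":-0.0292,"dy":-0.0216,"dz":0,"wx":0,"wy":0,"wz":0,"gripper":0.095},{"dx":-0.0292,"dy":-0.0216,"dz":0,"wx":0,"wy":0,"wz":0,"gripper":0.095},{"dx":-0.0292,"dy":-0.0216,"dz":0,"wx":0,"wy":0,"wz":0,"gripper":0.095},{"dx":-0.0292,"dy":-0.0216,"dz":0,"wx":0,"wy":0,"wz":0,"gripper":0.095},{"dx":-0.0292,"dy":-0.0216,"dz":0,"wx":0,"wy":0,"wz":0,"gripper":0.095},{"dx":-0.0292,"dy":-0.0216,"dz":0,"wx":0,"wy":0,"wz":0,"gripper":0.095},{"dx":0,"dy":0,"dz":0,"wx":0,"wy":0,"wz":0,"gripper":0.095},{"dx":0,"dy":0,"dz":0,"wx":0,"wy":0,"wz":0,"gripper":0.095}]'
python3 look.py w2 0.085 0.11
```

```text
time: 1.78
tool_pos: [0.5105, 0.1658, 0.2147]
ee_rot: [0.194, 0.981, 0.0, -0.0]
force: [-1.0, -0.6, 0.7]
width: 0.999
grip_force: 0.0
1.7833 [0.5105 0.1658 0.2147] q [ 0.21 -0.13  1.9   0.    1.37 -0.97]
753 z [0.0948 0.0975 0.0988]
rect mm/deg [514.8 168.2] [14.  52.2] 69.0
mean [0.5128 0.1688 0.0971] axis deg -20.8
tool y deg 67.58
```

View pics/w2.png

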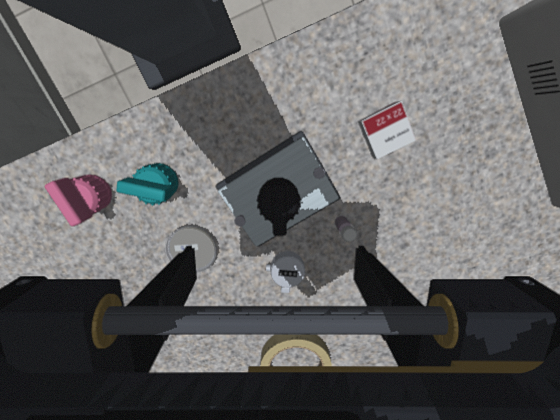

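The close view shows the black wing at about (279,205) px. It measures 14 x 52 mm with its top at 0.097 m, which matches the sizes given, at an angle of -21°. The plan is to straddle it loosely, so the knob can drop freely.

```bash
python3 -m jog '[{"dx":-0.0026,"dy":0.0036,"dz":0,"wx":0,"wy":0,"wz":-0.026,"gripper":0.045},{"dx":0,"dy":0,"dz":0.0,"wx":0,"wy":0,"wz":0,"gripper":0.045},{"dx":0,"dy":0,"dz":0.02,"wx":0,"wy":0,"wz":0,"gripper":0.045},{"dx":0,"dy":0,"dz":0.02,"wx":0,"wy":0,"wz":0,"gripper":0.045},{"dx":0,"dy":0,"dz":0.02,"wx":0,"wy":0,"wz":0,"gripper":0.045},{"dx":0,"dy":0,"dz":0.02,"wx":0,"wy":0,"wz":0,"gripper":0.045},{"dx":0,"dy":0,"dz":0.02,"wx":0,"wy":0,"wz":0,"gripper":0.045},{"dx":0,"dy":0,"dz":0.015,"wx":0,"wy":0,"wz":0,"gripper":0.045},{"dx":0,"dy":0,"dz":0.01,"wx":0,"wy":0,"wz":0,"gripper":0.045},{"dx":0,"dy":0,"dz":0.01,"wx":0,"wy":0,"wz":0,"gripper":0.045},{"dx":0,"dy":0,"dz":0.0047,"wx":0,"wy":0,"wz":0,"gripper":0.045},{"dx":0,"dy":0,"dz":0,"wx":0,"wy":0,"wz":0,"gripper":0.03},{"dx":0,"dy":0,"dz":0,"wx":0,"wy":0,"wz":0,"gripper":0.025},{"dx":0,"dy":0,"dz":0,"wx":0,"wy":0,"wz":0,"gripper":0.022},{"dx":0,"dy":0,"dz":0,"wx":0,"wy":0,"wz":0,"gripper":0.02},{"dx":0,"dy":0,"dz":0,"wx":0,"wy":0,"wz":0,"gripper":0.018},{"dx":0,"dy":0,"dz":0,"wx":0,"wy":0,"wz":0,"gripper":0.017},{"dx":0,"dy":0,"dz":0,"wx":0,"wy":0,"wz":0,"gripper":0.017},{"dx":0,"dy":0,"dz":0,"wx":0,"wy":0,"wz":0,"gripper":0.017}]'
python3 look.py w3 0.085 0.11; python3 -c "
from h import *
s=status.observe();print(s['wrist_torque'],s['force'],s['width']*.0951)"
```

```text
time: 3.42
tool_pos: [0.5138, 0.1695, 0.0751]
ee_rot: [0.18, 0.984, 0.0, 0.0]
force: [-0.9, 0.5, -0.7]
width: 0.178
grip_force: 0.0
3.4167 [0.5138 0.1695 0.0751] q [ 0.22  0.01  2.01  0.    1.11 -0.99]
2782 z [0.0889 0.0975 0.1068]
rect mm/deg [509.9 169.9] [34.3 39.2] 30.1
mean [0.5065 0.1716 0.0974] axis deg -21.5
tool y deg 69.26
[0.02840198 0.04218392 0.0873705 ] [0.65373745 0.29427535 0.39080971] 0.017018109421612394
```

View pics/w3.png

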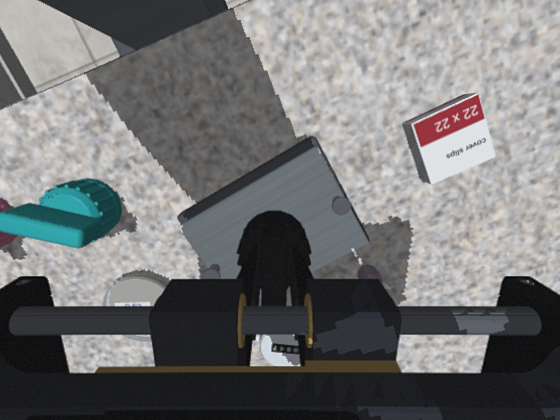

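The fingers straddle the wing loosely at 17 mm opening; the knob is at about (275,250) px with no contact force. I'll turn anticlockwise in small steps, watching height and torque.

```bash
cat > c.py <<'E'
from h import *
s=status.observe();T=pose('wrist',s);im,d=cams.get_image('wrist');C=cloud('wrist',d,T)
y=R.from_quat(s['ee_rot']).as_matrix()[:,1]
z=C[195:300:15,262:290,2];z=[round(1000*float(np.median(r[r>0])),1) if (r>0).any() else 0 for r in z]
P=C[(d>0)&(C[...,2]>.045)&(C[...,2]<.1)]
print('t %.2f yaw %.1f tcp %s'%(s['time'],np.degrees(np.arctan2(y[1],y[0])),np.round(s['tool_pos'],4)),'F',np.round(s['force'],1),'M',np.round(s['wrist_torque'],2),'z',z,'grip',round(s['grip_force'],1),'q6',round(s['qpos'][5],2))
E
python3 c.py
python3 -m jog '[{"dx":0,"dy":0,"dz":0,"wx":0,"wy":0,"wz":-0.03,"gripper":0.017},{"dx":0,"dy":0,"dz":0,"wx":0,"wy":0,"wz":-0.03,"gripper":0.017},{"dx":0,"dy":0,"dz":0,"wx":0,"wy":0,"wz":-0.03,"gripper":0.017},{"dx":0,"dy":0,"dz":0,"wx":0,"wy":0,"wz":-0.03,"gripper":0.017},{"dx":0,"dy":0,"dz":0,"wx":0,"wy":0,"wz":-0.03,"gripper":0.017},{"dx":0,"dy":0,"dz":0,"wx":0,"wy":0,"wz":-0.03,"gripper":0.017},{"dx":0,"dy":0,"dz":0,"wx":0,"wy":0,"wz":-0.03,"gripper":0.017},{"dx":0,"dy":0,"dz":0,"wx":0,"wy":0,"wz":-0.03,"gripper":0.017},{"dx":0,"dy":0,"dz":0,"wx":0,"wy":0,"wz":0,"gripper":0.017}]'
python3 c.py
```

```text
t 3.47 yaw 69.3 tcp [0.5137 0.1695 0.075 ] F [0.7 0.3 0.4] M [0.03 0.04 0.09] z [27.4, 27.5, 77.8, 96.9, 97.6, 97.4, 97.5] grip 0.0 q6 -0.99
time: 4.27
tool_pos: [0.5136, 0.1695, 0.0749]
ee_rot: [0.061, 0.998, -0.0, -0.0]
force: [-0.1, 0.6, -0.3]
width: 0.18
grip_force: 0.0
t 4.27 yaw 83.0 tcp [0.5136 0.1695 0.0749] F [-0.1  0.6 -0.3] M [ 0.06 -0.   -0.02] z [27.5, 27.7, 75.7, 96.6, 97.6, 97.3, 97.5] grip 0.0 q6 -1.23
```

```bash
cat >> c.py <<'E'
import sys
zz=np.median(z[-3:]); sys.exit(int(zz<95.5 or abs(s['wrist_torque'][2])>0.3 or np.linalg.norm(s['force'])>6))
E
J="python3 -m jog"
python3 -m jog '[{"dx":0,"dy":0,"dz":0,"wx":0,"wy":0,"wz":-0.025,"gripper":0.017},{"dx":0,"dy":0,"dz":0,"wx":0,"wy":0,"wz":-0.025,"gripper":0.017},{"dx":0,"dy":0,"dz":0,"wx":0,"wy":0,"wz":-0.025,"gripper":0.017}]' >/dev/null && python3 c.py &&
python3 -m jog '[{"dx":0,"dy":0,"dz":0,"wx":0,"wy":0,"wz":-0.025,"gripper":0.017},{"dx":0,"dy":0,"dz":0,"wx":0,"wy":0,"wz":-0.025,"gripper":0.017},{"dx":0,"dy":0,"dz":0,"wx":0,"wy":0,"wz":-0.025,"gripper":0.017}]' >/dev/null && python3 c.py &&
python3 -m jog '[{"dx":0,"dy":0,"dz":0,"wx":0,"wy":0,"wz":-0.025,"gripper":0.017},{"dx":0,"dy":0,"dz":0,"wx":0,"wy":0,"wz":-0.025,"gripper":0.017},{"dx":0,"dy":0,"dz":0,"wx":0,"wy":0,"wz":-0.025,"gripper":0.017}]' >/dev/null && python3 c.py &&
python3 -m jog '[{"dx":0,"dy":0,"dz":0,"wx":0,"wy":0,"wz":-0.025,"gripper":0.017},{"dx":0,"dy":0,"dz":0,"wx":0,"wy":0,"wz":-0.025,"gripper":0.017},{"dx":0,"dy":0,"dz":0,"wx":0,"wy":0,"wz":-0.025,"gripper":0.017}]' >/dev/null && python3 c.py &&
python3 -m jog '[{"dx":0,"dy":0,"dz":0,"wx":0,"wy":0,"wz":-0.025,"gripper":0.017},{"dx":0,"dy":0,"dz":0,"wx":0,"wy":0,"wz":-0.025,"gripper":0.017},{"dx":0,"dy":0,"dz":0,"wx":0,"wy":0,"wz":-0.025,"gripper":0.017}]' >/dev/null && python3 c.py
```

```text
t 4.57 yaw 87.4 tcp [0.5136 0.1695 0.0749] F [ 0.1 -0.1 -0.7] M [ 0.08  0.05 -0.  ] z [27.5, 27.7, 76.0, 96.3, 97.6, 97.6, 97.5] grip 0.2 q6 -1.31
t 4.87 yaw 91.8 tcp [0.5137 0.1695 0.0749] F [-0.3  0.7 -0.7] M [ 0.03  0.06 -0.03] z [27.5, 27.6, 75.8, 96.3, 97.4, 97.4, 97.5] grip 0.2 q6 -1.38
t 5.17 yaw 96.1 tcp [0.5137 0.1695 0.075 ] F [ 0.1 -0.6 -0.1] M [ 0.05  0.03 -0.  ] z [27.7, 27.3, 75.6, 96.4, 97.5, 97.5, 97.2] grip 0.2 q6 -1.46
t 5.47 yaw 100.4 tcp [0.5137 0.1695 0.075 ] F [ 0.4 -1.  -0.1] M [0.04 0.06 0.07] z [27.4, 27.4, 75.4, 96.5, 97.5, 97.3, 97.5] grip 0.2 q6 -1.53
t 5.77 yaw 104.6 tcp [0.5137 0.1695 0.075 ] F [-0.9 -0.1 -0.4] M [ 0.06 -0.01  0.06] z [27.4, 27.5, 75.6, 96.5, 97.7, 97.4, 97.4] grip 0.2 q6 -1.61
```

```bash
python3 -m jog '[{"dx":0,"dy":0,"dz":0,"wx":0,"wy":0,"wz":-0.025,"gripper":0.017},{"dx":0,"dy":0,"dz":0,"wx":0,"wy":0,"wz":-0.025,"gripper":0.017},{"dx":0,"dy":0,"dz":0,"wx":0,"wy":0,"wz":-0.025,"gripper":0.017}]' >/dev/null && python3 c.py &&
python3 -m jog '[{"dx":0,"dy":0,"dz":0,"wx":0,"wy":0,"wz":-0.025,"gripper":0.017},{"dx":0,"dy":0,"dz":0,"wx":0,"wy":0,"wz":-0.025,"gripper":0.017},{"dx":0,"dy":0,"dz":0,"wx":0,"wy":0,"wz":-0.025,"gripper":0.017}]' >/dev/null && python3 c.py &&
python3 -m jog '[{"dx":0,"dy":0,"dz":0,"wx":0,"wy":0,"wz":-0.025,"gripper":0.017},{"dx":0,"dy":0,"dz":0,"wx":0,"wy":0,"wz":-0.025,"gripper":0.017},{"dx":0,"dy":0,"dz":0,"wx":0,"wy":0,"wz":-0.025,"gripper":0.017}]' >/dev/null && python3 c.py &&
python3 -m jog '[{"dx":0,"dy":0,"dz":0,"wx":0,"wy":0,"wz":-0.025,"gripper":0.017},{"dx":0,"dy":0,"dz":0,"wx":0,"wy":0,"wz":-0.025,"gripper":0.017},{"dx":0,"dy":0,"dz":0,"wx":0,"wy":0,"wz":-0.025,"gripper":0.017}]' >/dev/null && python3 c.py &&
python3 -m jog '[{"dx":0,"dy":0,"dz":0,"wx":0,"wy":0,"wz":-0.025,"gripper":0.017},{"dx":0,"dy":0,"dz":0,"wx":0,"wy":0,"wz":-0.025,"gripper":0.017},{"dx":0,"dy":0,"dz":0,"wx":0,"wy":0,"wz":-0.025,"gripper":0.017}]' >/dev/null && python3 c.py &&
python3 -m jog '[{"dx":0,"dy":0,"dz":0,"wx":0,"wy":0,"wz":-0.025,"gripper":0.017},{"dx":0,"dy":0,"dz":0,"wx":0,"wy":0,"wz":-0.025,"gripper":0.017},{"dx":0,"dy":0,"dz":0,"wx":0,"wy":0,"wz":-0.025,"gripper":0.017}]' >/dev/null && python3 c.py
```

```text
t 6.07 yaw 108.9 tcp [0.5137 0.1695 0.075 ] F [0.2 0.3 0.5] M [ 0.05  0.13 -0.02] z [27.4, 27.4, 75.6, 96.5, 97.3, 97.3, 97.4] grip 0.2 q6 -1.68
t 6.37 yaw 113.2 tcp [0.5137 0.1695 0.075 ] F [0.8 0.2 0.6] M [ 0.02  0.04 -0.02] z [27.5, 27.4, 75.9, 96.8, 97.6, 97.4, 97.8] grip 0.1 q6 -1.76
t 6.67 yaw 117.5 tcp [0.5137 0.1695 0.075 ] F [ 0.6 -0.6 -1. ] M [ 0.09  0.04 -0.  ] z [27.6, 27.5, 75.7, 96.8, 97.2, 97.3, 97.1] grip 0.1 q6 -1.83
t 6.97 yaw 121.8 tcp [0.5136 0.1695 0.0749] F [ 0.3 -0.9  0.3] M [ 0.09  0.02 -0.  ] z [27.7, 27.3, 75.0, 96.4, 97.0, 97.0, 97.4] grip 0.2 q6 -1.91
t 7.27 yaw 126.1 tcp [0.5137 0.1695 0.075 ] F [ 0.3 -0.2  0.5] M [ 0.06  0.04 -0.02] z [27.4, 33.8, 76.4, 88.1, 88.0, 88.3, 88.4] grip 0.0 q6 -1.98
```

The thread clicked and the wing top fell from 97.5 to 88.2 mm, so the knob is down on the plate. I'll lower the fingers 8 mm and turn clockwise, again with a loose grip.

```bash
cat > c2.py <<'E'
from h import *
import sys
s=status.observe();T=pose('wrist',s);im,d=cams.get_image('wrist');C=cloud('wrist',d,T)
Rt=R.from_quat(s['ee_rot']).as_matrix();y=Rt[:,1]
top=np.median(C[270:300,268:284,2])
m=(d>0)&(abs(C[...,2]-top)<.0012);m[:, :235]=0;m[:,315:]=0;m[:225]=0;m[300:]=0
P=(C[m]-s['tool_pos'])@Rt
f=np.polyfit(P[:,0],P[:,1],1) if len(P)>30 else [9,9]
print('t %.2f yaw %.1f tcpz %.4f top %.1f rel %.1f'%(s['time'],np.degrees(np.arctan2(y[1],y[0])),s['tool_pos'][2],top*1000,np.degrees(np.arctan(f[0]))),'F',np.round(s['force'],1),'M',np.round(s['wrist_torque'],2),'grip',round(s['grip_force'],1),'q6',round(s['qpos'][5],2))
sys.exit(int(abs(s['wrist_torque'][2])>0.25 or np.linalg.norm(s['force'])>6))
E
python3 c2.py && python3 -m jog '[{"dx":0,"dy":0,"dz":0.004,"wx":0,"wy":0,"wz":0.03,"gripper":0.017},{"dx":0,"dy":0,"dz":0.004,"wx":0,"wy":0,"wz":0.03,"gripper":0.017},{"dx":0,"dy":0,"dz":0,"wx":0,"wy":0,"wz":0.03,"gripper":0.017},{"dx":0,"dy":0,"dz":0,"wx":0,"wy":0,"wz":0.03,"gripper":0.017}]' >/dev/null && python3 c2.py &&
python3 -m jog '[{"dx":0,"dy":0,"dz":0,"wx":0,"wy":0,"wz":0.03,"gripper":0.017},{"dx":0,"dy":0,"dz":0,"wx":0,"wy":0,"wz":0.03,"gripper":0.017},{"dx":0,"dy":0,"dz":0,"wx":0,"wy":0,"wz":0.03,"gripper":0.017},{"dx":0,"dy":0,"dz":0,"wx":0,"wy":0,"wz":0.03,"gripper":0.017}]' >/dev/null && python3 c2.py &&
python3 -m jog '[{"dx":0,"dy":0,"dz":0,"wx":0,"wy":0,"wz":0.03,"gripper":0.017},{"dx":0,"dy":0,"dz":0,"wx":0,"wy":0,"wz":0.03,"gripper":0.017},{"dx":0,"dy":0,"dz":0,"wx":0,"wy":0,"wz":0.03,"gripper":0.017},{"dx":0,"dy":0,"dz":0,"wx":0,"wy":0,"wz":0.03,"gripper":0.017}]' >/dev/null && python3 c2.py &&
python3 -m jog '[{"dx":0,"dy":0,"dz":0,"wx":0,"wy":0,"wz":0.03,"gripper":0.017},{"dx":0,"dy":0,"dz":0,"wx":0,"wy":0,"wz":0.03,"gripper":0.017},{"dx":0,"dy":0,"dz":0,"wx":0,"wy":0,"wz":0.03,"gripper":0.017},{"dx":0,"dy":0,"dz":0,"wx":0,"wy":0,"wz":0.03,"gripper":0.017}]' >/dev/null && python3 c2.py
```

```text
t 7.32 yaw 126.2 tcpz 0.0750 top 88.4 rel 7.1 F [-0.6 -0.7  0.4] M [0.07 0.08 0.02] grip 0.0 q6 -1.98
t 7.70 yaw 119.0 tcpz 0.0666 top 88.5 rel 0.3 F [ 0.4 -0.6 -0.2] M [ 0.04 -0.01 -0.01] grip 0.0 q6 -1.86
t 8.08 yaw 112.2 tcpz 0.0671 top 88.5 rel -6.3 F [1.2 1.  0.3] M [ 0.09  0.08 -0.  ] grip 0.0 q6 -1.74
t 8.47 yaw 105.4 tcpz 0.0670 top 88.5 rel -7.5 F [ 0.   0.6 -0.6] M [0.11 0.02 0.02] grip 0.3 q6 -1.62
t 8.85 yaw 98.5 tcpz 0.0670 top 88.4 rel -7.7 F [-1.3  0.1  0.6] M [ 0.01 -0.01  0.03] grip 0.3 q6 -1.5
```

```bash
python3 -m jog '[{"dx":0,"dy":0,"dz":0,"wx":0,"wy":0,"wz":0.03,"gripper":0.017},{"dx":0,"dy":0,"dz":0,"wx":0,"wy":0,"wz":0.03,"gripper":0.017},{"dx":0,"dy":0,"dz":0,"wx":0,"wy":0,"wz":0.03,"gripper":0.017},{"dx":0,"dy":0,"dz":0,"wx":0,"wy":0,"wz":0.03,"gripper":0.017}]' >/dev/null && python3 c2.py &&
python3 -m jog '[{"dx":0,"dy":0,"dz":0,"wx":0,"wy":0,"wz":0.03,"gripper":0.017},{"dx":0,"dy":0,"dz":0,"wx":0,"wy":0,"wz":0.03,"gripper":0.017},{"dx":0,"dy":0,"dz":0,"wx":0,"wy":0,"wz":0.03,"gripper":0.017},{"dx":0,"dy":0,"dz":0,"wx":0,"wy":0,"wz":0.03,"gripper":0.017}]' >/dev/null && python3 c2.py &&
python3 -m jog '[{"dx":0,"dy":0,"dz":0,"wx":0,"wy":0,"wz":0.03,"gripper":0.017},{"dx":0,"dy":0,"dz":0,"wx":0,"wy":0,"wz":0.03,"gripper":0.017},{"dx":0,"dy":0,"dz":0,"wx":0,"wy":0,"wz":0.03,"gripper":0.017},{"dx":0,"dy":0,"dz":0,"wx":0,"wy":0,"wz":0.03,"gripper":0.017}]' >/dev/null && python3 c2.py &&
python3 -m jog '[{"dx":0,"dy":0,"dz":0,"wx":0,"wy":0,"wz":0.03,"gripper":0.017},{"dx":0,"dy":0,"dz":0,"wx":0,"wy":0,"wz":0.03,"gripper":0.017},{"dx":0,"dy":0,"dz":0,"wx":0,"wy":0,"wz":0.03,"gripper":0.017},{"dx":0,"dy":0,"dz":0,"wx":0,"wy":0,"wz":0.03,"gripper":0.017}]' >/dev/null && python3 c2.py &&
python3 -m jog '[{"dx":0,"dy":0,"dz":0,"wx":0,"wy":0,"wz":0.03,"gripper":0.017},{"dx":0,"dy":0,"dz":0,"wx":0,"wy":0,"wz":0.03,"gripper":0.017},{"dx":0,"dy":0,"dz":0,"wx":0,"wy":0,"wz":0.03,"gripper":0.017},{"dx":0,"dy":0,"dz":0,"wx":0,"wy":0,"wz":0.03,"gripper":0.017}]' >/dev/null && python3 c2.py &&
python3 -m jog '[{"dx":0,"dy":0,"dz":0,"wx":0,"wy":0,"wz":0.03,"gripper":0.017},{"dx":0,"dy":0,"dz":0,"wx":0,"wy":0,"wz":0.03,"gripper":0.017},{"dx":0,"dy":0,"dz":0,"wx":0,"wy":0,"wz":0.03,"gripper":0.017},{"dx":0,"dy":0,"dz":0,"wx":0,"wy":0,"wz":0.03,"gripper":0.017}]' >/dev/null && python3 c2.py &&
python3 -m jog '[{"dx":0,"dy":0,"dz":0,"wx":0,"wy":0,"wz":0.03,"gripper":0.017},{"dx":0,"dy":0,"dz":0,"wx":0,"wy":0,"wz":0.03,"gripper":0.017},{"dx":0,"dy":0,"dz":0,"wx":0,"wy":0,"wz":0.03,"gripper":0.017},{"dx":0,"dy":0,"dz":0,"wx":0,"wy":0,"wz":0.03,"gripper":0.017}]' >/dev/null && python3 c2.py
```

```text
t 9.23 yaw 91.6 tcpz 0.0670 top 88.5 rel -7.3 F [-0.2 -1.1  0.6] M [0.03 0.03 0.02] grip 0.4 q6 -1.38
t 9.62 yaw 84.8 tcpz 0.0670 top 88.5 rel -8.1 F [-0.5 -0.1 -0.5] M [-0.    0.02 -0.01] grip 0.4 q6 -1.26
t 10.00 yaw 77.9 tcpz 0.0670 top 88.4 rel -7.2 F [-0.6 -0.2  0.2] M [0.01 0.04 0.06] grip 0.8 q6 -1.14
t 10.38 yaw 71.1 tcpz 0.0668 top 88.3 rel -7.7 F [ 0.2 -0.4 -0.2] M [-0.08  0.02  0.04] grip 1.4 q6 -1.02
t 10.77 yaw 64.2 tcpz 0.0667 top 88.0 rel -8.0 F [-0.3  0.1 -0.6] M [-0.09  0.02  0.05] grip 2.0 q6 -0.9
t 11.15 yaw 57.3 tcpz 0.0663 top 87.7 rel -8.2 F [ 1.4 -0.6 -2.8] M [-0.1   0.02  0.12] grip 3.6 q6 -0.78
t 11.53 yaw 50.5 tcpz 0.0661 top 87.4 rel -8.5 F [ 0.2 -0.  -3.7] M [-0.03 -0.15  0.18] grip 5.5 q6 -0.66
```

```bash
sed -i 's/>0.25/>0.28/' c2.py
python3 -m jog '[{"dx":0,"dy":0,"dz":0.001,"wx":0,"wy":0,"wz":0,"gripper":0.017},{"dx":0,"dy":0,"dz":0.0005,"wx":0,"wy":0,"wz":0.02,"gripper":0.017},{"dx":0,"dy":0,"dz":0,"wx":0,"wy":0,"wz":0,"gripper":0.017}]' >/dev/null && python3 c2.py &&
python3 -m jog '[{"dx":0,"dy":0,"dz":0.0003,"wx":0,"wy":0,"wz":0.02,"gripper":0.017},{"dx":0,"dy":0,"dz":0,"wx":0,"wy":0,"wz":0,"gripper":0.017}]' >/dev/null && python3 c2.py &&
python3 -m jog '[{"dx":0,"dy":0,"dz":0.0003,"wx":0,"wy":0,"wz":0.02,"gripper":0.017},{"dx":0,"dy":0,"dz":0,"wx":0,"wy":0,"wz":0,"gripper":0.017}]' >/dev/null && python3 c2.py &&
python3 -m jog '[{"dx":0,"dy":0,"dz":0.0001,"wx":0,"wy":0,"wz":0.02,"gripper":0.017},{"dx":0,"dy":0,"dz":0,"wx":0,"wy":0,"wz":0,"gripper":0.017}]' >/dev/null && python3 c2.py &&
python3 -m jog '[{"dx":0,"dy":0,"dz":0.0001,"wx":0,"wy":0,"wz":0.02,"gripper":0.017},{"dx":0,"dy":0,"dz":0,"wx":0,"wy":0,"wz":0,"gripper":0.017}]' >/dev/null && python3 c2.py &&
python3 -m jog '[{"dx":0,"dy":0,"dz":0.0001,"wx":0,"wy":0,"wz":0.02,"gripper":0.017},{"dx":0,"dy":0,"dz":0,"wx":0,"wy":0,"wz":0,"gripper":0.017}]' >/dev/null && python3 c2.py
```

```text
t 11.83 yaw 49.2 tcpz 0.0657 top 87.1 rel -8.1 F [-1.1 -1.4  2.3] M [-0.16  0.38  0.11] grip 2.5 q6 -0.64
t 12.05 yaw 48.0 tcpz 0.0656 top 87.0 rel -8.2 F [-1.6 -1.   2.7] M [-0.13  0.4   0.05] grip 2.2 q6 -0.62
t 12.27 yaw 46.9 tcpz 0.0654 top 86.9 rel -8.0 F [-1.  -0.4  4. ] M [-0.14  0.32  0.03] grip 2.3 q6 -0.6
t 12.48 yaw 45.7 tcpz 0.0652 top 86.8 rel -8.4 F [-0.7  0.5  4. ] M [-0.05  0.22  0.04] grip 2.8 q6 -0.58
t 12.70 yaw 44.6 tcpz 0.0651 top 86.7 rel -8.2 F [-0.1  0.3  4.6] M [0.   0.08 0.04] grip 3.0 q6 -0.56
t 12.92 yaw 43.4 tcpz 0.0650 top 86.6 rel -8.4 F [ 0.2 -0.6  4.4] M [-0.09  0.06  0.02] grip 3.1 q6 -0.54
```

```bash
python3 -m jog '[{"dx":0,"dy":0,"dz":0,"wx":0,"wy":0,"wz":0.02,"gripper":0.017},{"dx":0,"dy":0,"dz":0,"wx":0,"wy":0,"wz":0,"gripper":0.017}]' >/dev/null && python3 c2.py &&
python3 -m jog '[{"dx":0,"dy":0,"dz":0,"wx":0,"wy":0,"wz":0.02,"gripper":0.017},{"dx":0,"dy":0,"dz":0,"wx":0,"wy":0,"wz":0,"gripper":0.017}]' >/dev/null && python3 c2.py &&
python3 -m jog '[{"dx":0,"dy":0,"dz":0,"wx":0,"wy":0,"wz":0.02,"gripper":0.017},{"dx":0,"dy":0,"dz":0,"wx":0,"wy":0,"wz":0,"gripper":0.017}]' >/dev/null && python3 c2.py &&
python3 -m jog '[{"dx":0,"dy":0,"dz":0.0,"wx":0,"wy":0,"wz":0.02,"gripper":0.017},{"dx":0,"dy":0,"dz":0,"wx":0,"wy":0,"wz":0,"gripper":0.017}]' >/dev/null && python3 c2.py &&
python3 -m jog '[{"dx":0,"dy":0,"dz":0.0,"wx":0,"wy":0,"wz":0.02,"gripper":0.017},{"dx":0,"dy":0,"dz":0,"wx":0,"wy":0,"wz":0,"gripper":0.017}]' >/dev/null && python3 c2.py &&
python3 -m jog '[{"dx":0,"dy":0,"dz":0.0,"wx":0,"wy":0,"wz":0.02,"gripper":0.017},{"dx":0,"dy":0,"dz":0,"wx":0,"wy":0,"wz":0,"gripper":0.017}]' >/dev/null && python3 c2.py &&
python3 -m jog '[{"dx":0,"dy":0,"dz":0.0,"wx":0,"wy":0,"wz":0.02,"gripper":0.017},{"dx":0,"dy":0,"dz":0,"wx":0,"wy":0,"wz":0,"gripper":0.017}]' >/dev/null && python3 c2.py &&
python3 -m jog '[{"dx":0,"dy":0,"dz":0.0,"wx":0,"wy":0,"wz":0.02,"gripper":0.017},{"dx":0,"dy":0,"dz":0,"wx":0,"wy":0,"wz":0,"gripper":0.017}]' >/dev/null && python3 c2.py
```

```text
t 13.13 yaw 42.3 tcpz 0.0649 top 86.5 rel -8.0 F [0.4 0.9 4.8] M [-0.04  0.06  0.08] grip 3.3 q6 -0.52
t 13.35 yaw 41.1 tcpz 0.0648 top 86.5 rel -8.1 F [-0.9  1.1  5.8] M [-0.05  0.01  0.04] grip 3.3 q6 -0.5
t 13.57 yaw 40.0 tcpz 0.0648 top 86.5 rel -8.4 F [ 0.  -0.2  5.3] M [-0.05  0.01  0.09] grip 3.5 q6 -0.48
t 13.78 yaw 38.9 tcpz 0.0648 top 86.4 rel -8.4 F [-0.7  0.8  4.7] M [-0.    0.02  0.12] grip 3.5 q6 -0.46
t 14.00 yaw 37.7 tcpz 0.0648 top 86.4 rel -8.4 F [-0.6 -0.1  5.5] M [-0.03  0.03  0.07] grip 3.6 q6 -0.44
t 14.22 yaw 36.6 tcpz 0.0647 top 86.4 rel -8.5 F [-0.2 -0.5  5.3] M [-0.07  0.04  0.09] grip 3.8 q6 -0.42
t 14.43 yaw 35.5 tcpz 0.0647 top 86.3 rel -8.3 F [-0.8 -0.3  4.8] M [-0.05  0.02  0.04] grip 3.9 q6 -0.4
t 14.65 yaw 34.3 tcpz 0.0646 top 86.3 rel -8.2 F [-0.4  0.1  4.4] M [-0.07 -0.06  0.13] grip 4.0 q6 -0.38
```

```bash
python3 -m jog '[{"dx":0,"dy":0,"dz":-0.0003,"wx":0,"wy":0,"wz":0.02,"gripper":0.017},{"dx":0,"dy":0,"dz":0,"wx":0,"wy":0,"wz":0,"gripper":0.017}]' >/dev/null && python3 c2.py &&
python3 -m jog '[{"dx":0,"dy":0,"dz":0,"wx":0,"wy":0,"wz":0.02,"gripper":0.017},{"dx":0,"dy":0,"dz":0,"wx":0,"wy":0,"wz":0,"gripper":0.017}]' >/dev/null && python3 c2.py &&
python3 -m jog '[{"dx":0,"dy":0,"dz":0,"wx":0,"wy":0,"wz":0.02,"gripper":0.017},{"dx":0,"dy":0,"dz":0,"wx":0,"wy":0,"wz":0,"gripper":0.017}]' >/dev/null && python3 c2.py &&
python3 -m jog '[{"dx":0,"dy":0,"dz":0.0,"wx":0,"wy":0,"wz":0.02,"gripper":0.017},{"dx":0,"dy":0,"dz":0,"wx":0,"wy":0,"wz":0,"gripper":0.017}]' >/dev/null && python3 c2.py &&
python3 -m jog '[{"dx":0,"dy":0,"dz":0.0,"wx":0,"wy":0,"wz":0.02,"gripper":0.017},{"dx":0,"dy":0,"dz":0,"wx":0,"wy":0,"wz":0,"gripper":0.017}]' >/dev/null && python3 c2.py &&
python3 -m jog '[{"dx":0,"dy":0,"dz":0.0,"wx":0,"wy":0,"wz":0.02,"gripper":0.017},{"dx":0,"dy":0,"dz":0,"wx":0,"wy":0,"wz":0,"gripper":0.017}]' >/dev/null && python3 c2.py &&
python3 -m jog '[{"dx":0,"dy":0,"dz":0.0,"wx":0,"wy":0,"wz":0.02,"gripper":0.017},{"dx":0,"dy":0,"dz":0,"wx":0,"wy":0,"wz":0,"gripper":0.017}]' >/dev/null && python3 c2.py &&
python3 -m jog '[{"dx":0,"dy":0,"dz":0.0,"wx":0,"wy":0,"wz":0.02,"gripper":0.017},{"dx":0,"dy":0,"dz":0,"wx":0,"wy":0,"wz":0,"gripper":0.017}]' >/dev/null && python3 c2.py
```

```text
t 14.87 yaw 33.1 tcpz 0.0647 top 86.3 rel -8.7 F [ 1.5 -0.2  4. ] M [-0.01 -0.07  0.12] grip 4.7 q6 -0.36
t 15.08 yaw 32.0 tcpz 0.0646 top 86.2 rel -8.4 F [1.2 0.5 2.7] M [-0.02 -0.15  0.17] grip 4.8 q6 -0.34
t 15.30 yaw 30.8 tcpz 0.0646 top 86.2 rel -8.4 F [1.5 0.6 1.7] M [-0.01 -0.12  0.17] grip 5.1 q6 -0.32
t 15.52 yaw 29.7 tcpz 0.0646 top 86.2 rel -8.0 F [2.1 0.2 2. ] M [-0.06 -0.18  0.06] grip 4.4 q6 -0.3
t 15.73 yaw 28.5 tcpz 0.0646 top 86.2 rel -9.2 F [ 1.8 -0.6  0.9] M [-0.04 -0.16  0.13] grip 5.6 q6 -0.28
t 15.95 yaw 27.4 tcpz 0.0646 top 86.2 rel -8.8 F [0.1 0.  0.7] M [-0.02 -0.13  0.18] grip 7.3 q6 -0.26
t 16.17 yaw 26.3 tcpz 0.0647 top 86.2 rel -9.5 F [ 1.2 -0.   0.9] M [-0.07 -0.15  0.26] grip 9.7 q6 -0.24
t 16.38 yaw 25.1 tcpz 0.0646 top 86.2 rel -9.3 F [ 0.8  0.7 -0.9] M [-0.1  -0.19  0.44] grip 13.1 q6 -0.22
```

Torque rises steeply, 0.13 to 0.44 Nm over 4.5°, while the plate height stays constant. The knob has turned about 84°, so this is the stop. I'll back off and check the knob's angle and height.

```bash
for i in 1 2 3; do python3 c2.py; done
python3 -m jog '[{"dx":0,"dy":0,"dz":0,"wx":0,"wy":0,"wz":-0.03,"gripper":0.017},{"dx":0,"dy":0,"dz":0,"wx":0,"wy":0,"wz":-0.03,"gripper":0.017},{"dx":0,"dy":0,"dz":0,"wx":0,"wy":0,"wz":-0.03,"gripper":0.017},{"dx":0,"dy":0,"dz":0,"wx":0,"wy":0,"wz":0,"gripper":0.017}]' >/dev/null; for i in 1 2 3 4; do python3 c2.py; done
```

```text
t 16.43 yaw 25.2 tcpz 0.0646 top 86.2 rel -9.3 F [ 1.4 -0.2 -1.3] M [ 0.01 -0.09  0.39] grip 12.8 q6 -0.22
t 16.48 yaw 25.2 tcpz 0.0647 top 86.3 rel -9.4 F [ 1.   0.6 -0.9] M [-0.   -0.14  0.36] grip 12.8 q6 -0.22
t 16.53 yaw 25.2 tcpz 0.0647 top 86.3 rel -9.6 F [ 0.8  1.  -1. ] M [-0.02 -0.18  0.4 ] grip 12.8 q6 -0.22
t 16.92 yaw 30.3 tcpz 0.0648 top 86.2 rel -5.7 F [-0.8  0.1 -0.3] M [-0.03 -0.04 -0.03] grip 0.0 q6 -0.31
t 16.97 yaw 30.2 tcpz 0.0649 top 86.2 rel -5.8 F [-0.6  0.2 -0.2] M [-0.06 -0.01  0.03] grip 0.0 q6 -0.31
t 17.02 yaw 30.2 tcpz 0.0648 top 86.2 rel -5.5 F [ 0.1 -0.1  1.2] M [-0.07  0.06  0.03] grip 0.0 q6 -0.31
t 17.07 yaw 30.2 tcpz 0.0648 top 86.2 rel -5.2 F [ 1.  -0.1  0. ] M [-0.01  0.03 -0.03] grip 0.0 q6 -0.31
```

The knob stays put when unloaded: 35.7° and 86.2 mm high. That fits first contact at 27.5° tool yaw, where the torque began to rise. Now I let go and rise clear.

```bash
python3 -m jog '[{"dx":0,"dy":0,"dz":0,"wx":0,"wy":0,"wz":0,"gripper":0.045},{"dx":0,"dy":0,"dz":0,"wx":0,"wy":0,"wz":0,"gripper":0.045},{"dx":0,"dy":0,"dz":0,"wx":0,"wy":0,"wz":0,"gripper":0.045},{"dx":0,"dy":0,"dz":0,"wx":0,"wy":0,"wz":0,"gripper":0.045},{"dx":0,"dy":0,"dz":-0.01,"wx":0,"wy":0,"wz":0,"gripper":0.045},{"dx":0,"dy":0,"dz":-0.02,"wx":0,"wy":0,"wz":0,"gripper":0.045},{"dx":0,"dy":0,"dz":-0.02,"wx":0,"wy":0,"wz":0,"gripper":0.045},{"dx":0,"dy":0,"dz":-0.02,"wx":0,"wy":0,"wz":0,"gripper":0.045},{"dx":0,"dy":0,"dz":-0.02,"wx":0,"wy":0,"wz":0,"gripper":0.045},{"dx":0,"dy":0,"dz":-0.02,"wx":0,"wy":0,"wz":0,"gripper":0.045},{"dx":0,"dy":0,"dz":-0.02,"wx":0,"wy":0,"wz":0,"gripper":0.045},{"dx":0,"dy":0,"dz":-0.02,"wx":0,"wy":0,"wz":0,"gripper":0.045},{"dx":0,"dy":0,"dz":0,"wx":0,"wy":0,"wz":0,"gripper":0.045},{"dx":0,"dy":0,"dz":0,"wx":0,"wy":0,"wz":0,"gripper":0.045}]'; python3 look.py w4 0.075 0.1
```

```text
time: 18.28
tool_pos: [0.5145, 0.1697, 0.2169]
ee_rot: [0.498, 0.867, 0.001, 0.001]
force: [0.1, 0.1, -0.2]
width: 0.477
grip_force: 0.0
18.2833 [0.5145 0.1697 0.2169] q [ 0.22 -0.12  1.89  0.    1.37 -0.31]
695 z [0.0833 0.0859 0.0872]
rect mm/deg [514.4 168.5] [14.  51.1] 36.4
mean [0.5135 0.1698 0.0856] axis deg -53.5
tool y deg 30.31
```

View pics/w4.png

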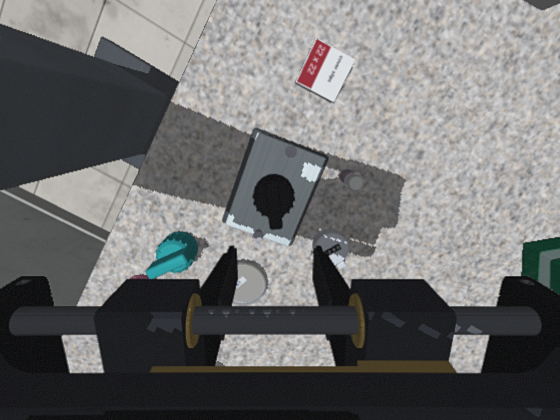

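The knob stands free at (274,195) px with its wing at -53.6°, 11.5 mm below its starting height. The box, dish, vial and tally are where they were.

```bash
python3 -c "
from station import bot
print(bot.finish_job())"
```

```text
the job is handed in; nothing more can be done
None
```

I turned the knob back about 50° until it dropped 9 mm, then forwards about 84° to its stop (plate down about 2.3 mm), and let go and handed in at about 18 s; wrist torque at the stop briefly reached 0.44 Nm, and I could not measure the force on the thread itself.

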